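# Switch off the saucepan's plate with its child-safe knob

## Robot

A 7-joint arm with a two-finger parallel gripper is mounted at the origin on a cart in front of the work surface, level with it; the furniture and walls round the work are solid. World frame = base frame: x ahead of the robot, y to its left, z up, the work surface at z = 0. Lengths are in m, angles in rad, forces in N, time in s.
With the tool pointing down it reaches from about 0.425 to 0.975 m from the base axis. Payload 16.7 kg.
Tool frame: the origin (TCP) lies at the very end of the fingers, on their centre line; the grasp point (between the pads) lies 19 mm behind it; z points along the fingers, y is the direction in which the jaws open and shut (so a half turn about z gives the same grasp; the last joint's range is limited). The gripper opens to 85 mm and grips with 20 to 120 N. Pads are 22 mm wide; open, the fingers measure 114 mm over their backs; the gripper's body (76 mm by 85 mm) begins 54 mm behind the grasp point. The pads swing forward as they close: fully open they stand 13 mm farther back than shut.
Start: joints at [0.968, 0.426, 0.074, 1.606, -0.034, 1.111, -0.067], TCP at [0.296, -0.607, 0.202] pointing down, gripper open.
Joint ranges: [-2.85, 2.85], [-0.5, 2.14], [-1.23, 1.37], [0.21, 2.46], [-1.02, 4.16], [0.16, 2.05], [-2.73, 2.73]. Speed limits (rad/s): [1.89, 1.89, 2.39, 2.39, 3.01, 3.01, 3.01].

## Interface

Orientations are given as a unit quaternion [w, x, y, z].
In Python, from cell import status, camera, get_calibration, ticket gives the robot as it stands.
- The arm moves only by the shell command python3 -m crank 'ROWS' [FORCE]. ROWS is text: rows parted by semicolons, each of 5 numbers parted by spaces: the shift along the tool's x, y, z in m, then the turn about the tool's z in rad, then the finger opening in m, from 0 to 0.0854. In form: dx dy dz yaw jaw; .... A call has exactly 8 rows; each row shifts and turns the commanded pose from where the row before left it, along the tool's axes as they then stand; what a row does not reach is not made up. A row lasts 1/10 s, in which the tool goes at most 50 mm and 8.59 degrees, less where a joint would pass 70% of its speed; a pose out of reach is approached as far as the arm can. A call with a gripper value outside its range is refused whole. The fingers move at their own pace and stop on an object; FORCE is the grip in N (left out, the last holds). Time passes only in rows, so rows that do not move let the fingers close, or fill a call up. It gives the time, the measured TCP pose, the force and the opening at its end, in the units of the state.
- status.read_state(): the state, without advancing time (a new reading comes with each control period).
- camera(name): name is "scene" or "top"; returns the picture (384x512x3 uint8, red, green, blue); there is no depth.
- get_calibration(name): a dict with "camera_matrix" (3x3 intrinsics, pixels), "R" (3x3) and "t" (3): a world point X has camera coordinates R X + t. Camera axes: x right, y down, z forward; pixel columns grow to the right and rows downward; lengths in m; the calibration is good to about 2 mm. A picture is of the moment at which its call begins. get_calibration takes no time and is no camera call.
- ticket.sign_off(): hands the job in, once; it reports no verdict.
The state is a dict: "time": time; "joint_positions": joint angles; "joint_velocities": joint speeds; "tau": joint torques, N m; "eef_pos": TCP position; "tool_rot": TCP orientation; "contact_force": force on the tool from outside, world axes, zero at the start; "torque": the same for the moment, N m; "gripper_width": opening from 0.0 (shut) to 1.0 (fully open).
Only numpy, scipy, OpenCV 4.12 (cv2) and the standard library are available. Lean on these libraries where they do the work, as an engineer would, in place of code of your own. Each camera call takes 0.05 s, during which the arm holds its last target. There are 200 camera calls.

## Task

The small saucepan with the long handle is done: switch off the hot plate it stands on, using the knob in front of that plate. The knob is child-safe, so pull it out, turn it anticlockwise until its pointer is at the off mark (the open circle at the top of the dial), push it fully home there and let go. Leave the other knob as it is, and do not disturb the pans or the things standing around.

Things in the scene. Friction and masses are not known exactly. Their poses are not given: they have to be found in the camera images.
- table_hob: plain steel two-plate table-top hob, 248 deep (x) x 400 wide (y) x 65 high over the plates, fixed. Origin: centre of its footprint; x axis to its back, y to its left. Its front is a control panel sloping 25 degrees from horizontal, facing up and forward, with two equal knobs 180 apart, each in front of its plate. Marks by each knob: open circle at the top = off, dots growing clockwise = heat.
- plate_left (a point): centre of the top of the left round hot plate (160 across, top 65 above the worktop), served by the left knob
- plate_right (a point): centre of the top of the right round hot plate (same size), served by the right knob
- left_knob (a point): grip centre of the left knob on its shaft axis, 41 off the panel when home. Black: round skirt 64 across, 8 thick, on it an upright blade 60 long, 16 thick, 32 high with a white line at its pointer end. Point is 21 above the skirt's face, 11 below the blade's top. z: along the shaft out of the panel (pull this way); x: along the blade to the pointer; fingers close along y. Moves with the knob.
- right_knob (a point): the same point and axes on the right knob, which is equal to the left one
- left_turn (a joint): angle of the left knob, rad: 0 = pointer at off (straight up the slope), growing clockwise seen from the front; -0.1 (end stop) to 4.75; friction 0.04 N m. While home it turns only within the on settings (0.78 to 4.6): a gate between about 0.15 and 0.75 bars the way. It can be pushed home only at off (within about 0.1) or in the on settings.
- left_pull (a joint): how far the left knob is pulled out, m: 0 = fully home, 0.014 = fully out. Clear of the gate from about 0.008. No spring: it stays where it is left, sliding with about 3 N of friction.
- right_turn (a joint): the same angle for the right knob
- right_pull (a joint): the same pull for the right knob
- saucepan_mid (a point): the small saucepan: steel, lidded, one long black handle pointing to the back; 140 across, 87 high at the rim, 119 over the lid's knob; this point is on its axis 45 above its underside. It stands on one of the two plates.
- stockpot_mid (a point): the large pot: steel, lidded, two loop handles; 170 across, 122 high at the rim, 162 over the lid's handle; this point is on its axis 60 above its underside. It stands on the other plate and goes on cooking.
- salt_mill: dark wooden mill, 58 across, 170 high, right of the hob; origin at its foot
- pepper_mill: lighter wooden mill, 58 across, 170 high, right of the hob; origin at its foot
- spice_jar: spice jar, 46 across, 106 high, right of the hob's front; origin at its foot
- wooden_spoon: wooden spoon, 311 x 44 x 14, lying in front of the hob; origin at its middle, underneath
- tomato_tin: food tin, 75 across, 110 high, right of the hob's front; origin at its foot
- lemon: lemon, 71 x 53 x 51, beside the tin; origin underneath
- left_tip (a point): pointer end of the left knob's blade, 32 from the shaft axis at the height of the grip's centre; moves and turns with the knob
- right_tip (a point): pointer end of the right knob's blade, 32 from the shaft axis at the height of the grip's centre; moves and turns with the knob

How it is judged:
On the way, in this order (a step that is already met when the one before it is completed fails the run):
1. the knob of the saucepan's plate is pulled out, clear of its gate (8 mm or more) (((horizontal distance between saucepan_mid and plate_left below 0.06 m and value of joint left_pull above 0.008 m) or (horizontal distance between saucepan_mid and plate_right below 0.06 m and value of joint right_pull above 0.008 m))), for 0.1 s.
2. while still out, it is turned to off (within 0.2 rad) (((horizontal distance between saucepan_mid and plate_left below 0.06 m and value of joint left_pull above 0.006 m and value of joint left_turn between -0.2 and 0.2 rad) or (horizontal distance between saucepan_mid and plate_right below 0.06 m and value of joint right_pull above 0.006 m and value of joint right_turn between -0.2 and 0.2 rad))), for 0.1 s.
At the end, for the whole second after the job is handed in: The knob of the plate under the small saucepan is pushed home (within 3 mm) with its pointer at off (within 0.2 rad); the other knob is still home and on; the saucepan still stands on its plate (within 60 mm of its centre) (((horizontal distance between saucepan_mid and plate_left below 0.06 m and value of joint each of left_pull, right_pull below 0.003 m and value of joint left_turn between -0.2 and 0.2 rad and value of joint right_turn above 0.7 rad) or (horizontal distance between saucepan_mid and plate_right below 0.06 m and value of joint each of right_pull, left_pull below 0.003 m and value of joint right_turn between -0.2 and 0.2 rad and value of joint left_turn above 0.7 rad))); the robot touches nothing.
It fails at once if the other knob is pulled or turned (its pointer end moved by more than 6 mm, or pulled out 5 mm) ((horizontal distance between saucepan_mid and plate_left below 0.06 m and (value of joint right_pull above 0.005 m or distance of right_tip from where it was at the start of the episode above 0.006 m)) or (horizontal distance between saucepan_mid and plate_right below 0.06 m and (value of joint left_pull above 0.005 m or distance of left_tip from where it was at the start of the episode above 0.006 m))).
It fails at once if a pan is shifted by more than 30 mm (distance of any of saucepan_mid, stockpot_mid from where it was at the start of the episode above 0.03 m).
It fails at once if a bystander is shifted by more than 40 mm or tipped (distance of any of salt_mill, pepper_mill, spice_jar, wooden_spoon, tomato_tin, lemon from where it was at the start of the episode above 0.04 m or angle between any of salt_mill, pepper_mill, spice_jar, tomato_tin's own z axis and vertical above 0.5 rad).
It also fails if it takes over 38 s, if anything falls off the work surface, if the arm or the gripper's body presses on something with over 40 N, if the wrist force passes 120 N, or if a joint passes its speed limit or range.

## Working session

There is one attempt and no reset: what is moved stays moved. The work goes in short steps, Python scripts to look and compute and a shell command to move; the robot and the scene stay as the last step left them, time stands still between calls to the robot, and variables do not carry over. Pictures are saved under pics/ and viewed, about 8 in all and at most 12, crops included, and the job is handed in when it is done.

```bash
mkdir -p pics; ls
python3 - <<'E'
from cell import status,camera,get_calibration
import cv2,numpy as np
s=status.read_state(); print({k:np.round(v,3).tolist() for k,v in s.items()})
for n in("scene","top"):
    c=get_calibration(n);print(n,np.round(c["camera_matrix"],1).tolist(),np.round(c["R"],3).tolist(),np.round(c["t"],3).tolist())
    cv2.imwrite(f"pics/{n}0.png",cv2.resize(camera(n)[:,:,::-1],None,fx=1.5,fy=1.5,interpolation=cv2.INTER_CUBIC))
E
```

```text
pics
{'time': 0.0, 'joint_positions': [0.967, 0.427, 0.074, 1.607, -0.034, 1.111, -0.067], 'joint_velocities': [-0.001, -0.001, 0.0, -0.001, -0.0, -0.0, -0.001], 'tau': [0.004, -94.983, 3.763, -46.35, 0.02, 0.01, -0.0], 'eef_pos': [0.296, -0.606, 0.201], 'tool_rot': [-0.001, 0.974, 0.225, -0.0], 'contact_force': [0.083, -0.324, 0.01], 'torque': [-0.021, -0.052, 0.02], 'gripper_width': 1.003}
scene [[463.7, 0.0, 254.4], [0.0, 463.7, 188.2], [0.0, 0.0, 1.0]] [[0.698, 0.716, 0.02], [0.511, -0.477, -0.715], [-0.502, 0.509, -0.699]] [-0.475, -0.183, 1.598]
top [[432.5, 0.0, 251.1], [0.0, 432.5, 185.4], [0.0, 0.0, 1.0]] [[-0.018, -1.0, 0.018], [-0.983, 0.014, -0.183], [0.183, -0.021, -0.983]] [0.117, 0.588, 1.437]
```

View pics/scene0.png

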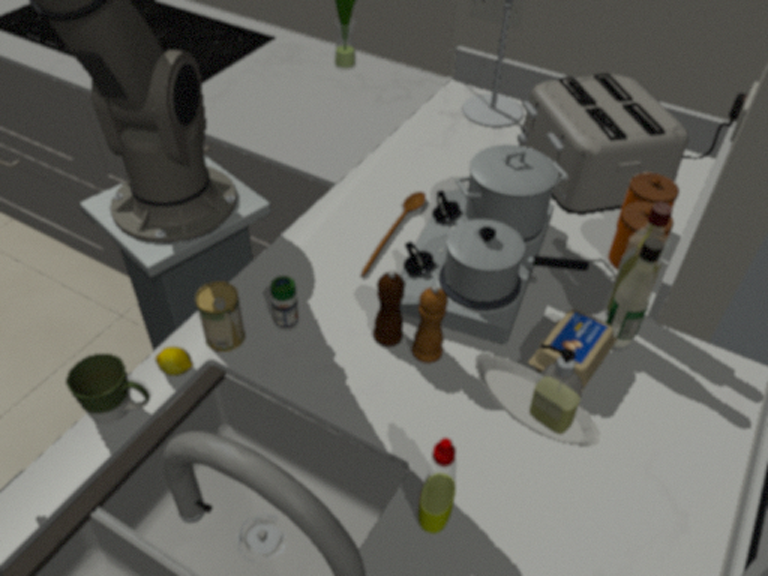

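View pics/top0.png

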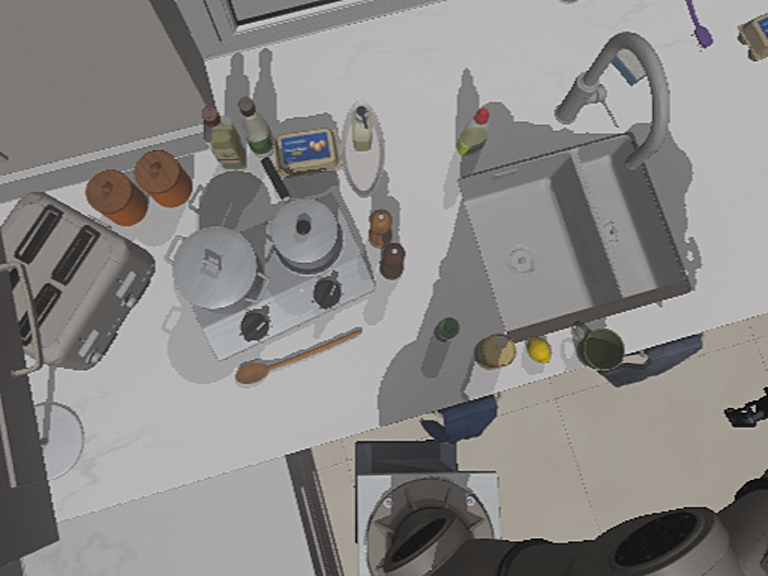

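The saucepan (long handle) is on the right plate, so the right knob is the one at about (327,292) in the enlarged top view and (418,262) in the scene view. The left knob is at (255,325) and (446,210). I'll zoom in on both knobs next.

Run:
```python
from cell import camera
import cv2,numpy as np
a=camera("top")[:,:,::-1][170:250,120:270]; b=camera("scene")[:,:,::-1][115:215,235:365]
a=cv2.resize(a,(750,400),interpolation=cv2.INTER_CUBIC); b=cv2.resize(b,(780,600),interpolation=cv2.INTER_CUBIC)
cv2.imwrite("pics/ctop.png",a); cv2.imwrite("pics/cscene.png",cv2.convertScaleAbs(b,alpha=1.5))
```

```text
(no output)
```

View pics/ctop.png

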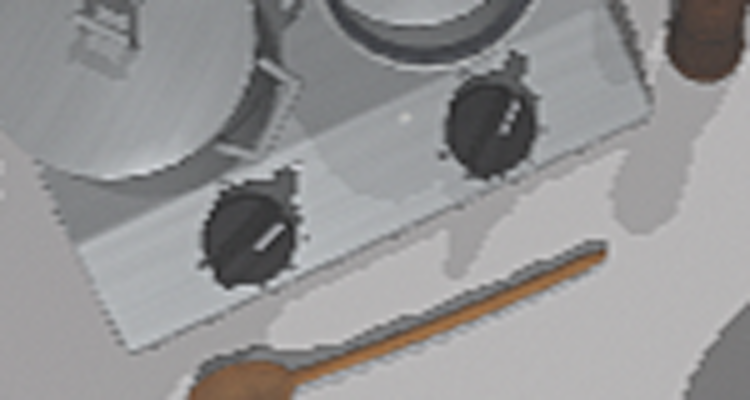

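View pics/cscene.png

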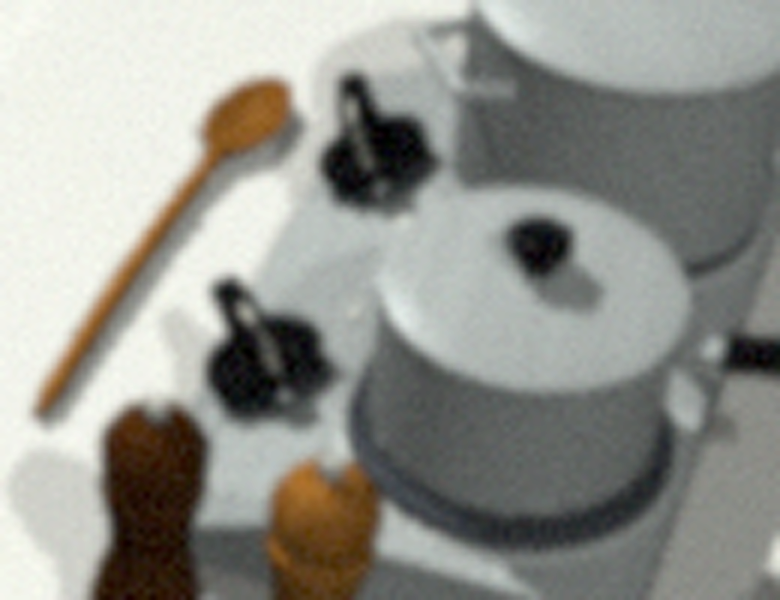

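Both knobs are visible in each view. In the top crop, the right knob's skirt is at about (490,125) with its white line from (505,132) to (517,100). The left skirt is at about (248,237), with its line from (258,248) to (285,228). Next I triangulate the ends of the white lines, the hob's front corners and the skirts.

```bash
cat > h.py <<'E'
import numpy as np,cv2
from cell import get_calibration
def P(n):
    c=get_calibration(n); return np.array(c["camera_matrix"])@np.c_[np.array(c["R"]),np.array(c["t"])]
def tri(t,s):
    X=cv2.triangulatePoints(P("top"),P("scene"),np.array(t,float).reshape(2,1),np.array(s,float).reshape(2,1)).ravel(); X=X[:3]/X[3]
    e=np.r_[proj("top",X)-t,proj("scene",X)-s]; return X,np.abs(e).max()
def proj(n,X):
    x=P(n)@np.r_[X,1]; return x[:2]/x[2]
def plane(n,uv,z):
    M=P(n); A=np.c_[M[:,:2],-np.array([uv[0],uv[1],1])]; r=np.linalg.solve(A,-(M[:,2]*z+M[:,3])); return np.r_[r[:2],z]
T=lambda x,y:(120+x/5-.4,170+y/5-.4)
S=lambda x,y:(235+x/6-.4,115+y/6-.4)
E
python3 - <<'E'
from h import *
np.set_printoptions(precision=4,suppress=True)
from cell import camera
for z in(0.01,0.03): 
    a,b=plane("top",T(133,352),z),plane("top",T(651,114),z); d=b-a; print(z,a,b,np.linalg.norm(d),"yaw",np.degrees(np.arctan2(-d[0]*-1,-d[1])),  np.degrees(np.arctan2(d[0],-d[1])))
for nm,t,s in (("R skirt",T(490,126),S(272,368)),("L skirt",T(249,237),S(378,162)),("R line a",T(505,132),S(248,312)),("R line b",T(517,100),S(286,378)),("L line a",T(258,248),S(356,112)),("L line b",T(285,228),S(380,190))):
    print(nm,*tri(t,s))
# bright pixels inside knobs
for n,cs in(("top",[T(510,116),T(270,238)]),("scene",[S(268,345),S(366,150)])):
    g=camera(n).astype(int).sum(2)//3
    for c in cs:
        x,y=int(c[0]),int(c[1]); print(n,x-9,y-9); print(g[y-9:y+10,x-9:x+10])
E
```

```text
0.01 [0.4116 0.4724 0.01  ] [0.573 0.112 0.01 ] 0.3948764164763014 yaw 24.12129630746899 24.12129630746899
0.03 [0.4103 0.4679 0.03  ] [0.5696 0.1123 0.03  ] 0.38963953556039876 yaw 24.12129630746901 24.12129630746901
R skirt [0.5602 0.2238 0.0462] 0.07180009562188161
L skirt [0.4857 0.3875 0.0456] 0.11094380557699424
R line a [0.5504 0.2124 0.0842] 0.37933016400791075
R line b [0.5785 0.2077 0.0614] 1.3620762718852006
L line a [0.4749 0.3764 0.0795] 0.11538424175262207
L line b [0.4966 0.3687 0.042 ] 1.673814533316147
top 212 183
[[132 143 151 154 156 154 160 169 141  84  92  90  84 128 168 164 160 158
  158]
 [108 106 141 158 158 126  71  83  86  90  90  88  86 129 165 159 158 159
  158]
 [128 139  85  74  72  81  90  91  94  94  87  79 133 171 162 159 157 156
  156]
 [129  67  81  82  72  78  88  86  88  97  94  90 131 169 160 156 158 158
  160]
 [ 74  76  62  52  51  53  52  52  50  69  88  92  82 125 167 162 160 161
  161]
 [ 64  52  54  57  64  65  65  62  55  52  69  82  82  84 127 169 166 162
  160]
 [ 52  57  62  65  63  64  60  56  55  53  64  63  52  77  78  97 145 163
  1
[... 4936 characters left out ...]
  14  36  46  39  18   1   1  12   9   3  14
   10]
 [131 117  77  39  17   7  13  17  26  47  51  28   8  11   8  10   7   6
    1]
 [131 114  72  31   6   9  10   5  19  37  50  34  17   3   8   9  16   8
   15]
 [134 115  77  32  13  10  11  11  17  25  36  26  16  10  12  17  14  20
   23]
 [131 116  92  52  18   2  14  12   3   0  13  22  22  22  12  20  18  31
   36]
 [130 119 105  74  42  15  13   7  10  18  14  33  49  33  24  25  22  35
   51]
 [127 120 114  90  60  32  12  10  13   6  24  45  56  49  29  30  41  51
   74]
 [125 118 116 105  69  38  28  29  22  19  27  43  55  43  36  40  47  70
   93]
 [125 122 120 112  90  62  51  43  35  31  33  43  46  45  51  50  61  77
  103]]
```

```bash
cat >> h.py <<'E'
yaw=np.radians(24.4); hx=np.array([np.cos(yaw),np.sin(yaw),0]); hy=np.array([-hx[1],hx[0],0])
n=-np.sin(np.radians(25))*hx+np.cos(np.radians(25))*np.array([0,0,1.]); up=np.cross(hy,n)
up=up if up[2]>0 else -up
def onplane(nm,uv,C):
    a,b=plane(nm,uv,0.),plane(nm,uv,.1); d=b-a; return a+d*((C-a)@n)/(d@n)
E
python3 - <<'E'
from h import *
np.set_printoptions(precision=4,suppress=True)
print("n",n,"up",up)
right=np.cross(up,n)
for nm,C,a,b in(("R",np.array([.5602,.2238,.0462]),(220.4,196.4),(222.6,189.8)),("L",np.array([.4857,.3875,.0456]),(171,219.2),(175.6,214.8))):
  for off in(32,36):
    Ct=C+off/1000*n
    q=[onplane("top",p,Ct) for p in(a,b)]
    for X in q+[q[1]-q[0]+Ct]:
        r=X-Ct; print(nm,off,"up %.1f right %.1f mm ang %.1f deg"%(r@up*1e3,r@right*1e3,np.degrees(np.arctan2(r@right,r@up))), proj("scene",X))
E
```

```text
n [-0.3849 -0.1746  0.9063] up [0.8254 0.3744 0.4226]
R 32 up -0.7 right 5.9 mm ang 97.1 deg [275.2558 168.8506]
R 32 up 17.0 right 21.9 mm ang 52.2 deg [278.7325 171.719 ]
R 32 up 17.7 right 15.9 mm ang 42.0 deg [279.6158 170.4468]
R 36 up 0.4 right 5.8 mm ang 86.4 deg [275.1183 167.7471]
R 36 up 18.0 right 21.7 mm ang 50.3 deg [278.5897 170.5968]
R 36 up 17.6 right 15.9 mm ang 42.0 deg [279.1336 169.3727]
L 32 up -0.2 right 4.7 mm ang 92.2 deg [293.9967 134.4038]
L 32 up 6.9 right 24.8 mm ang 74.3 deg [294.0793 137.689 ]
L 32 up 7.1 right 20.0 mm ang 70.4 deg [294.584  136.8347]
L 36 up 0.9 right 5.2 mm ang 79.9 deg [293.8545 133.4195]
L 36 up 8.0 right 25.1 mm ang 72.3 deg [293.9353 136.6905]
L 36 up 7.1 right 20.0 mm ang 70.4 deg [294.1724 135.8005]
```

Run:
```python
from h import *
from cell import camera
np.set_printoptions(precision=4,suppress=True)
im=camera("top"); g=cv2.GaussianBlur(im,(3,3),0).max(2)
for nm,(x,y) in(("R",(218,195)),("L",(169,217))):
    m=np.zeros(g.shape,np.uint8); m[y-14:y+15,x-14:x+15]=(g[y-14:y+15,x-14:x+15]<80)
    m=cv2.morphologyEx(m,cv2.MORPH_OPEN,cv2.getStructuringElement(cv2.MORPH_ELLIPSE,(7,7)))
    c=max(cv2.findContours(m,0,1)[0],key=cv2.contourArea); print(nm,cv2.minEnclosingCircle(c),cv2.fitEllipse(c),cv2.boundingRect(c))
for nm,t,s in (("R",(217.8,196),S(272,368)),("R",(217.8,196),S(272,374)),("R",T(492,131),S(270,364)),("L",T(250,242),S(378,162))): print(nm,*tri(t,s))
lid=plane("top",(303/1.5-.4,228/1.5-.4),.184); print("pan axis",lid, "scene tri",tri((303/1.5-.4,226/1.5-.4),S(540,225)))
K=np.array([.558,.222,.046]); r=lid-K; print("pan rel knob along hx, hy",r@hx,r@hy)
for q in((392,255),(380,217)): print("mill",plane("top",(q[0]/1.5,q[1]/1.5),.16))
```

```text
R ((216.5, 195.0), 9.12424373626709) ((216.0706329345703, 195.1129150390625), (12.58629322052002, 18.71089744567871), 171.15289306640625) (210, 186, 14, 19)
L ((168.0, 217.0), 9.219644546508789) ((167.47027587890625, 216.1370086669922), (12.019153594970703, 18.58317756652832), 22.091102600097656) (161, 208, 15, 19)
R [0.5576 0.2246 0.0437] 0.56849181306319
R [0.5581 0.2247 0.0398] 0.5105595541174353
R [0.5575 0.2234 0.0471] 0.46413849055238643
L [0.4835 0.3882 0.0438] 0.2853612112156725
pan axis [0.6772 0.266  0.184 ] scene tri (array([0.6791, 0.2645, 0.1895]), np.float64(0.4091078257249592))
pan rel knob along hx, hy 0.12668949074174665 -0.00919625277137268
mill [0.6201 0.0762 0.16  ]
mill [0.7048 0.1004 0.16  ]
```

```bash
python3 -m crank '0.020 -0.022 -0.02 0 0.0854;0.027 -0.029 -0.02 0 0.0854;0.027 -0.029 -0.02 0 0.0854;0.027 -0.029 -0.02 0 0.0854;0.027 -0.029 -0.02 0 0.0854;0.027 -0.029 0 0 0.0854;0.027 -0.029 0 0 0.0854;0.027 -0.029 0 0 0.0854' 40; python3 -m crank '0.027 -0.029 0 0 0.0854;0.027 -0.029 0 0 0.0854;0.027 -0.029 0 0 0.0854;0.027 -0.029 0 0 0.0854;0.027 -0.029 0 0 0.0854;0.027 -0.029 0 0 0.0854;0.027 -0.029 0 0 0.0854;0.027 -0.029 0 0 0.0854'
cat >> h.py <<'E'
from cell import status
from scipy.spatial.transform import Rotation as Ro
def st(target=None):
    s=status.read_state(); q=s["tool_rot"]; R=Ro.from_quat([q[1],q[2],q[3],q[0]]).as_matrix(); p=np.array(s["eef_pos"])
    print("t",round(s["time"],2),"p",p.round(4),"head",np.degrees(np.arctan2(R[1,0],R[0,0])).round(1),"z",R[:,2].round(3),"F",np.round(s["contact_force"],1),"tq",np.round(s["torque"],2),"w",round(s["gripper_width"]*85.4,1),"q",np.round(s["joint_positions"],2))
    if target is not None: print("to go (tool)",(R.T@(np.array(target)-p)).round(4))
E
python3 -c "
from h import *
st([.55,.22,.25])"
```

```text
time: 1.15
eef_pos: [0.3853, -0.3113, 0.3022]
tool_rot: [0.0, 0.974, 0.225, 0.0]
contact_force: [0.0, 0.7, 0.3]
gripper_width: 1.002
time: 1.95
eef_pos: [0.4777, -0.0081, 0.3021]
tool_rot: [0.0, 0.974, 0.225, 0.0]
contact_force: [0.9, 0.0, -0.5]
gripper_width: 1.001
t 1.95 p [ 0.4777 -0.0081  0.3021] head 26.0 z [ 0.001 -0.    -1.   ] F [ 0.9  0.  -0.5] tq [-0.08 -0.05  0.02] w 85.5 q [ 0.3   0.04 -0.42  1.88  0.02  1.23 -1.25]
to go (tool) [ 0.1649 -0.1734  0.0521]
```

```bash
python3 -m crank '0.0275 -0.029 0 0 0.06;0.0275 -0.029 0 0 0.06;0.0275 -0.029 0 0 0.06;0.0275 -0.029 0 0 0.05;0.0275 -0.029 0 0 0.045;0.0275 -0.029 0 0 0.045;0 0 0 0.14 0.045;0 0 0 0.14 0.045'; python3 -m crank '0 0 0.02 0.14 0.045;0 0 0.02 0.14 0.045;0 0 0.02 0.14 0.045;0 0 0.02 0.14 0.045;0 0 0.02 0 0.045;0 0 0.02 0 0.045;0 0 0.0 0 0.045;0 0 0 0 0.045'
python3 - <<'E'
from h import *
st([.55,.22,.15])
from cell import camera
a=cv2.resize(camera("top")[:,:,::-1][150:250,160:290],(780,600),interpolation=cv2.INTER_CUBIC); b=cv2.resize(camera("scene")[:,:,::-1][95:215,225:381],(780,600),interpolation=cv2.INTER_CUBIC)
cv2.imwrite("pics/m.png",cv2.convertScaleAbs(np.hstack([a,b])[:, :],alpha=1.3)[::1]); 
im=cv2.resize(cv2.imread("pics/m.png"),(800,308)); cv2.imwrite("pics/m2.png",im)
E
```

```text
time: 2.75
eef_pos: [0.5494, 0.2205, 0.3013]
tool_rot: [-0.0, 0.996, 0.085, -0.0]
contact_force: [0.6, -0.3, -1.3]
gripper_width: 0.529
time: 3.55
eef_pos: [0.5497, 0.2191, 0.1822]
tool_rot: [-0.0, 0.981, -0.192, -0.0]
contact_force: [-0.1, 0.8, 0.8]
gripper_width: 0.527
t 3.55 p [0.5497 0.2191 0.1822] head -22.1 z [-0.  0. -1.] F [-0.1  0.8  0.8] tq [ 0.05 -0.06 -0.  ] w 45.0 q [-0.13  0.34 -0.44  1.79  0.17  1.04 -2.59]
to go (tool) [ 0.     -0.0009  0.0322]
```

View pics/m2.png

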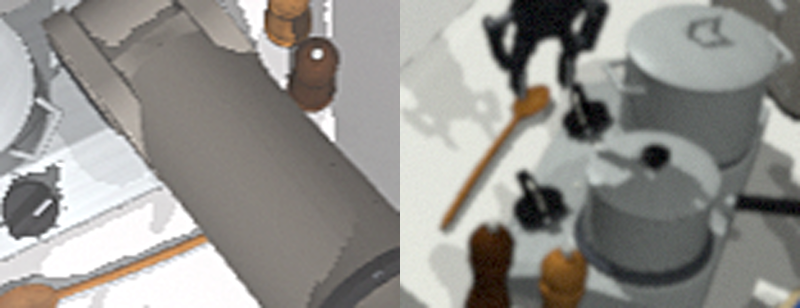

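```bash
python3 -m crank '0 0 0.02 0 0.045;0 0 0.02 0 0.045;0 0 0.02 0 0.045;0 0 0.015 0 0.045;0 0 0.01 0 0.045;0 0 0.01 0 0.045;0 0 0 0 0.045;0 0 0 0 0.045'
python3 - <<'E'
from h import *
st([.55,.22,.06])
from cell import camera
b=cv2.resize(camera("scene")[:,:,::-1][130:210,240:344],(780,600),interpolation=cv2.INTER_CUBIC)
cv2.imwrite("pics/d1.png",cv2.convertScaleAbs(b,alpha=1.8))
E
```

```text
time: 4.45
eef_pos: [0.5498, 0.2193, 0.0872]
tool_rot: [-0.0, 0.981, -0.192, 0.0]
contact_force: [-0.1, 0.1, -0.1]
gripper_width: 0.527
t 4.45 p [0.5498 0.2193 0.0872] head -22.1 z [ 0.  0. -1.] F [-0.1  0.1 -0.1] tq [-0.   -0.   -0.02] w 45.0 q [-0.16  0.45 -0.41  1.88  0.23  0.86 -2.65]
to go (tool) [-0.0001 -0.0007  0.0272]
```

View pics/d1.png

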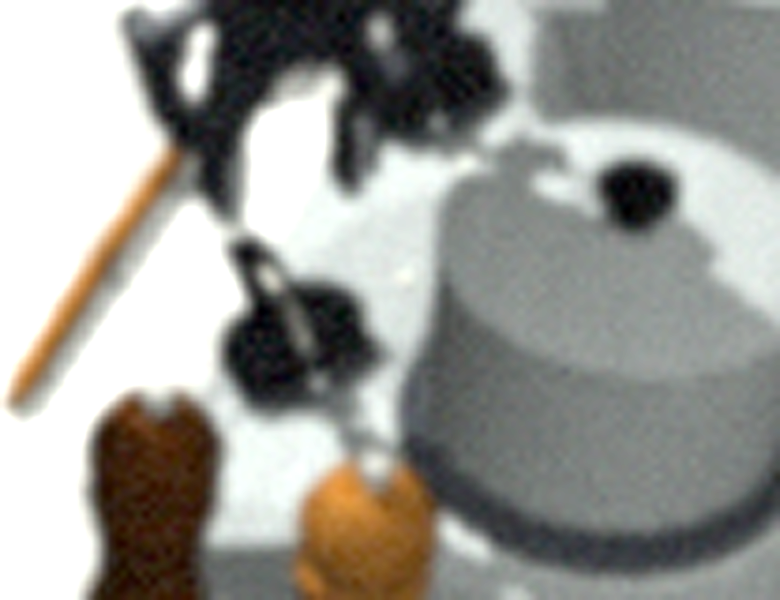

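Run:
```python
from h import *
np.set_printoptions(precision=1,suppress=True)
f=lambda X:(proj("scene",X)+.4-[240,130])*7.5
p=np.array([.5498,.2193,.0872]); a=np.radians(-22.1); ty=np.array([np.sin(a),-np.cos(a),0])
print("tcp",f(p),"fingertips",f(p+.0225*ty),f(p-.0225*ty),"tcp at .075",f(p*[1,1,0]+[0,0,.075]))
right=np.cross(up,n); K=np.array([.558,.2235,.045])
for th in (45,50):
    d=np.cos(np.radians(th))*up+np.sin(np.radians(th))*right; w=np.cross(n,d)*.008
    C=K+.032*n; print(th,"top: centre",f(C),"pointer",f(C+.03*d+w),f(C+.03*d-w),"rear",f(C-.03*d+w),f(C-.03*d-w),"bottom ptr",f(K+.03*d+w),f(K+.03*d-w), "skirt",f(K))
```

```text
tcp [281.  263.5] fingertips [228.8 277. ] [332.8 250.1] tcp at .075 [279.4 286.5]
45 top: centre [269.3 284.9] pointer [316.3 303.8] [281.3 324. ] rear [257.8 247.3] [224.  266.7] bottom ptr [344.1 367. ] [309.6 387.1] skirt [297.2 347.3]
50 top: centre [269.3 284.9] pointer [311.1 307.7] [274.9 326.5] rear [264.  244.9] [229. 263.] bottom ptr [339.  370.9] [303.2 389.5] skirt [297.2 347.3]
```

```bash
python3 -m crank '0 0 0.004 0 0.045;0 0 0.004 0 0.045;0 0 0.004 0 0.045;0 0 0.004 0 0.045;0 0 0.004 0 0.045;0 0 0.004 0 0.045;0 0 0 0 0.045;0 0 0 0 0.045'
python3 - <<'E'
from h import *
st([.55,.22,.06])
from cell import camera
b=cv2.resize(camera("scene")[:,:,::-1][130:210,240:344],(780,600),interpolation=cv2.INTER_CUBIC)
cv2.imwrite("pics/d2.png",cv2.convertScaleAbs(b,alpha=2.5,beta=10))
E
```

```text
time: 5.3
eef_pos: [0.5495, 0.2192, 0.0628]
tool_rot: [0.0, 0.981, -0.192, -0.0]
contact_force: [-0.1, 0.1, 0.1]
gripper_width: 0.525
t 5.3 p [0.5495 0.2192 0.0628] head -22.1 z [-0. -0. -1.] F [-0.1  0.1  0.1] tq [ 0.03 -0.    0.02] w 44.8 q [-0.18  0.48 -0.39  1.89  0.24  0.82 -2.66]
to go (tool) [ 0.0001 -0.001   0.0028]
```

View pics/d2.png

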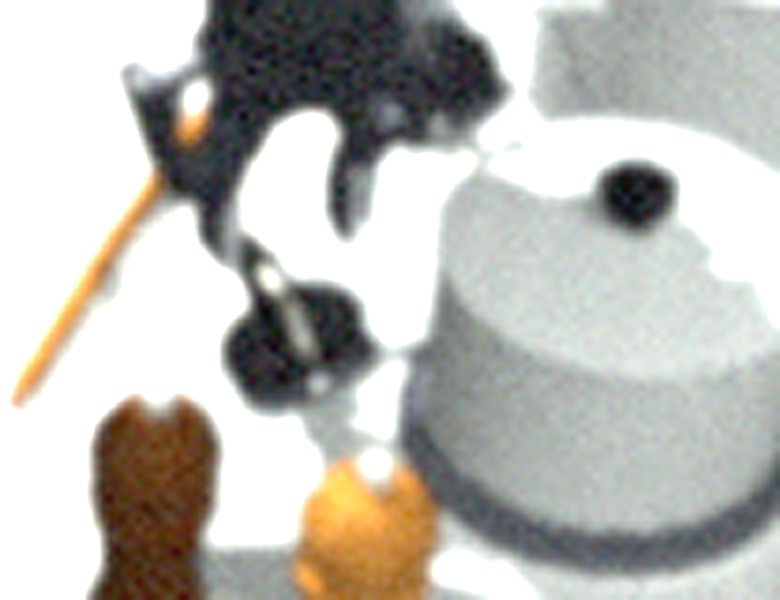

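The fingertips look about 30 mm higher than the reported TCP: dark ends at (222,255) and (345,238) in the crop, predicted near (226,323) and (330,296). I'll check by differencing against the start picture.

Run:
```python
from h import *
from cell import camera
a=cv2.resize(cv2.imread("pics/scene0.png"),(512,384),interpolation=cv2.INTER_AREA)[:,:,::-1].mean(2); b=camera("scene").mean(2)
np.set_printoptions(linewidth=200)
print("cols 264-292 rows 155-180: now - start"); print((b-a)[155:180,262:294].astype(int)); print(b[155:180,262:294].astype(int))
```

```text
cols 264-292 rows 155-180: now - start
[[ -42  -57  -71  -92 -113 -137 -142 -144 -129  -96  -54  -24  -12   -2    9   15   14   16   15   12   -5  -46  -94 -111  -90  -76  -69  -51  -18    6   14    9]
 [ -32  -50  -61  -83 -125 -141 -146 -141 -124  -88  -47  -20   -8   -4    2   13   16   14   14   12   -5  -50  -96 -110  -88  -75  -67  -49  -13    6   15   16]
 [ -23  -27  -42  -70 -112 -141 -144 -130 -114  -85  -53  -24   -7   -8    0   10   17   13   14   12   -7  -49  -91 -115  -89  -71  -68  -44  -10    5   11   11]
 [  -7   -9  -24  -56  -97 -140 -139 -127 -107  -89  -52  -22   -9   -8    0   11   16   15   12   14   -5  -38  -85 -107  -90  -68  -59  -33   -2   11   12   12]
 [   7    4  -10  -45  -95 -140 -137 -121 -105  -80  -49  -19   -9   -7    0    9   13   14   14   11    1  -23  -68  -94  -80  -56  -37  -17    2   14   12    9]
 [   9   15    0  -35  -88 -132 -142 -116  -95  -74  -42  -16   -6    3    4   10   15   15   11   12    8  -10  -49  -78  -69  -41  -18    0   11   12   13   12]
 [  15   14    7  -25  -75 -125 -137 -116  -80  -58  -37  -16   -1    7    9   11  
[... 5590 characters left out ...]
  7  15  13   9  19  45  78 105 120 123 122]
 [177 169 157 150 153 147 131  87  44  18  12  12  16  14   4  10  27  55  62  50  29  15   6  13   9  14  29  56  83 104 112 108]
 [177 167 155 153 151 148 129  85  35  16  12  21  17  14  14   3  19  39  52  46  25  15  15  18  11  20  25  38  68  86  94  87]
 [176 168 158 154 151 147 125  80  35  20   8  22  22  18  16  15   8  22  35  37  31  11  16  14  24  21  27  42  60  81  88  82]
 [173 168 157 149 149 147 126  85  37  19  11  21  16  10  16   9   3  15  19  20  18  15  21  27  23  29  41  49  74  94 102  97]
 [168 164 157 150 150 143 128  96  58  28   9  11  18  19  10   8   1  10  14  30  43  31  33  32  31  45  52  72  97 111 118 107]]
```

```bash
python3 -m crank '0 0 0.002 0 0.045;0 0 0.002 0 0.045;0 0 0.002 0 0.045;0 0 0.002 0 0.045;0 0 0.002 0 0.045;0 0 0 0 0.045;0 0 0 0 0.045;0 0 0 0 0.045'
python3 -c "
from h import *
st()"
```

```text
time: 6.2
eef_pos: [0.5496, 0.2191, 0.0529]
tool_rot: [-0.0, 0.981, -0.192, 0.0]
contact_force: [1.2, -0.2, -0.0]
gripper_width: 0.528
t 6.2 p [0.5496 0.2191 0.0529] head -22.1 z [ 0.  0. -1.] F [ 1.2 -0.2 -0. ] tq [-0.01 -0.05  0.02] w 45.1 q [-0.19  0.49 -0.39  1.9   0.25  0.8  -2.66]
```

```bash
python3 -m crank '0 0 0.002 0 0.045;0 0 0.002 0 0.045;0 0 0.002 0 0.045;0 0 0.002 0 0.045;0 0 0 0 0.045;0 0 0 0 0.045;0 0 0 0 0.045;0 0 0 0 0.045'
python3 - <<'E'
from h import *
st()
from cell import camera
b=cv2.resize(camera("scene")[:,:,::-1][130:210,240:344],(780,600),interpolation=cv2.INTER_CUBIC)
cv2.imwrite("pics/d3.png",cv2.convertScaleAbs(b,alpha=1.8,beta=10))
E
```

```text
time: 7.0
eef_pos: [0.5497, 0.2191, 0.045]
tool_rot: [-0.0, 0.981, -0.192, 0.0]
contact_force: [0.5, 0.0, -0.4]
gripper_width: 0.525
t 7.0 p [0.5497 0.2191 0.045 ] head -22.1 z [ 0.  0. -1.] F [ 0.5  0.  -0.4] tq [-0.05  0.01 -0.01] w 44.9 q [-0.19  0.5  -0.38  1.9   0.25  0.78 -2.67]
```

View pics/d3.png

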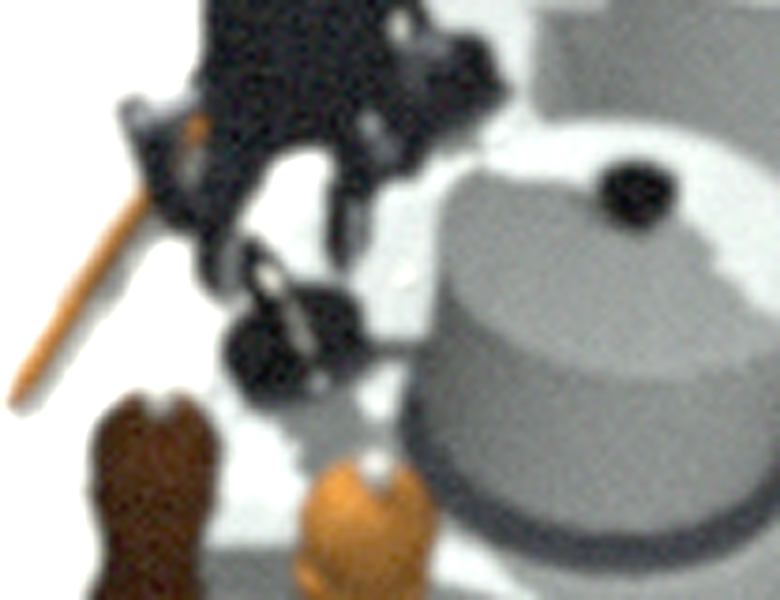

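The tips are now at (222,290) and (345,270), straddling the blade but still near the height of its top, with no contact force. The visible tips sit about 25–30 mm above the nominal TCP, so I go lower with small guarded steps.

```bash
python3 -m crank '0 0 0.002 0 0.045;0 0 0.002 0 0.045;0 0 0.002 0 0.045;0 0 0.002 0 0.045;0 0 0.002 0 0.045;0 0 0.0 0 0.045;0 0 0 0 0.045;0 0 0 0 0.045'
python3 - <<'E'
from h import *
st()
from cell import camera
b=camera("scene"); cv2.imwrite("pics/raw4.png",b[:,:,::-1]); b=b.mean(2).astype(int)
np.set_printoptions(linewidth=200); print(b[160:180,262:294])
E
```

```text
time: 7.85
eef_pos: [0.5496, 0.2192, 0.0349]
tool_rot: [-0.0, 0.981, -0.192, 0.0]
contact_force: [-0.0, -0.6, 0.5]
gripper_width: 0.527
t 7.85 p [0.5496 0.2192 0.0349] head -22.1 z [ 0.  0. -1.] F [-0.  -0.6  0.5] tq [-0.03  0.03  0.01] w 45.0 q [-0.2   0.52 -0.37  1.91  0.26  0.76 -2.67]
[[ 18  16  19  17  23  20  19  20  18  24  59  96 123 144 150 147 141 133 128 123 104  61  23  23  44  46  52  78 116 126 127 126]
 [ 27  19  17  15  14  19  17  10  18  23  40  66  99 129 143 143 138 128 128 119  95  56  19  26  42  52  55  85 116 128 127 125]
 [ 57  26  22  19  13  18  18  17  20  18  20  38  65 100 126 133 131 128 125 118  93  51  13  26  45  56  60  85 120 128 127 125]
 [ 92  60  49  36  24  15  19  21  22  22  17  19  36  63  95 120 130 132 128 118  86  47  21  26  44  57  60  93 121 128 125 128]
 [129 107  89  63  33  19  21  27  39  34  20  21  32  51  70  97 123 133 131 118  85  46  16  26  45  59  63  95 118 126 127 130]
 [159 142 121  82  42  20  27  38  49  47  24  31  56  76  74  79 109 127 127 113  83  44  26  25  49  54  71 100 120 128 129 132]
 [166 156 131  87  40  2
[... 1110 characters left out ...]
 16  13  15  11  16  49  78  97  99  86  87]
 [170 167 157 153 150 148 126  87  38  17  17  14  17  15   0  14  28  48  62  49  23   5  14  11  13  17  27  49  67  69  60  62]
 [168 165 159 154 149 147 129  79  32  17  16  14  14  17  10  14  14  40  56  45  25  21  12  12  18  11  25  38  46  48  46  51]
 [170 166 156 151 151 147 126  81  26  13   8   5   8  13   9  11  12  26  34  31  27   9   7  21  22  27  28  38  46  55  55  56]
 [172 167 155 154 150 149 127  87  37  13  11  12   8  12   8   4   8  16  21  21  26  18  17  23  30  31  34  53  63  80  80  80]
 [168 165 156 152 150 145 130  95  57  28   6   0   8  10   8  12   3  15  18  31  42  40  28  35  32  40  53  74  98 110 109  95]]
```

```bash
python3 -m crank '0 0 0.002 0 0.045;0 0 0.002 0 0.045;0 0 0 0 0.035;0 0 0 0 0.03;0 0 0 0 0.025;0 0 0 0 0.02;0 0 0 0 0.012;0 0 0 0 0.012' 40
python3 - <<'E'
from h import *
st()
from cell import camera
b=cv2.resize(camera("scene")[:,:,::-1][130:210,240:344],(780,600),interpolation=cv2.INTER_CUBIC)
cv2.imwrite("pics/d5.png",cv2.convertScaleAbs(b,alpha=1.8,beta=10))
E
```

```text
time: 8.7
eef_pos: [0.5495, 0.2178, 0.0312]
tool_rot: [0.001, 0.981, -0.192, -0.0]
contact_force: [-5.6, -7.7, 13.9]
gripper_width: 0.247
t 8.7 p [0.5495 0.2178 0.0312] head -22.2 z [-0.    -0.002 -1.   ] F [-5.6 -7.7 13.9] tq [-1.32  0.98  0.11] w 21.1 q [-0.2   0.52 -0.36  1.91  0.26  0.76 -2.67]
```

View pics/d5.png

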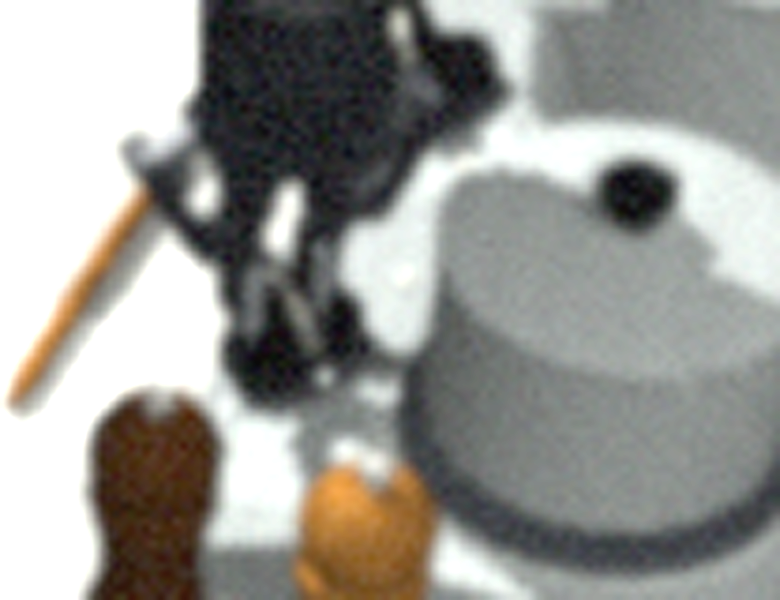

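Gripped: the opening is 21 mm, which fits the tilted blade, with one finger on each side of it at (255,290) and (325,280). Now I pull about 14 mm along the shaft.

```bash
python3 -m crank '-0.0008 0.0009 -0.0026 0 0.012;-0.0008 0.0009 -0.0026 0 0.012;-0.0008 0.0009 -0.0026 0 0.012;-0.0008 0.0009 -0.0026 0 0.012;-0.0008 0.0009 -0.0026 0 0.012;0 0 0 0 0.012;0 0 0 0 0.012;0 0 0 0 0.012' 60
python3 - <<'E'
from h import *
st()
from cell import camera
b=cv2.resize(camera("scene")[:,:,::-1][130:210,240:344],(780,600),interpolation=cv2.INTER_CUBIC)
cv2.imwrite("pics/d6.png",cv2.convertScaleAbs(b,alpha=1.8,beta=10))
E
```

```text
time: 9.55
eef_pos: [0.5443, 0.2164, 0.044]
tool_rot: [-0.0, 0.981, -0.192, 0.0]
contact_force: [1.6, -3.5, 2.0]
gripper_width: 0.231
t 9.55 p [0.5443 0.2164 0.044 ] head -22.1 z [ 0. -0. -1.] F [ 1.6 -3.5  2. ] tq [ 0.22 -0.68  0.32] w 19.7 q [-0.19  0.49 -0.37  1.92  0.25  0.77 -2.66]
```

View pics/d6.png

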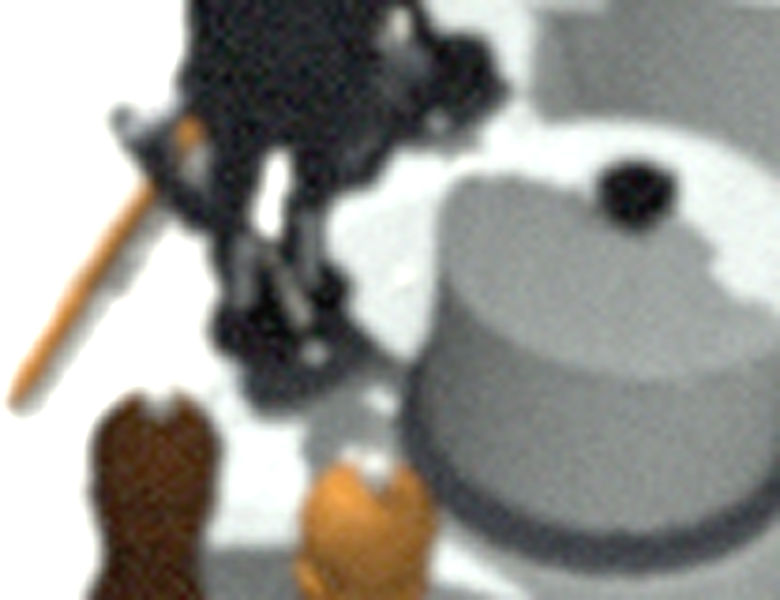

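The knob is out: the skirt has lifted, a dark collar shows beneath it at (300,385), and the tool moved 13.8 mm along the shaft. Now I turn it anticlockwise.

```bash
python3 -m crank '0 0 0 -0.11 0.012;0 0 0 -0.11 0.012;0 0 0 -0.11 0.012;0 0 0 -0.11 0.012;0 0 0 -0.11 0.012;0 0 0 -0.11 0.012;0 0 0 -0.11 0.012;0 0 0 -0.04 0.012' 40
python3 - <<'E'
from h import *
st()
from cell import camera
a=cv2.resize(camera("top")[:,:,::-1][170:250,150:254],(390,300),interpolation=cv2.INTER_CUBIC)
b=cv2.resize(camera("scene")[:,:,::-1][130:210,240:344],(390,300),interpolation=cv2.INTER_CUBIC)
cv2.imwrite("pics/d7.png",cv2.resize(np.hstack([a,cv2.convertScaleAbs(b,alpha=1.8,beta=10)]),(780,300)))
E
```

```text
time: 10.4
eef_pos: [0.5439, 0.2163, 0.0436]
tool_rot: [0.0, 0.977, 0.212, -0.0]
contact_force: [1.8, -3.7, 0.8]
gripper_width: 0.177
t 10.4 p [0.5439 0.2163 0.0436] head 24.5 z [-0.001 -0.    -1.   ] F [ 1.8 -3.7  0.8] tq [-0.76 -0.7  -0.13] w 15.1 q [-0.05  0.53 -0.56  1.91  0.38  0.81 -1.96]
```

View pics/d7.png

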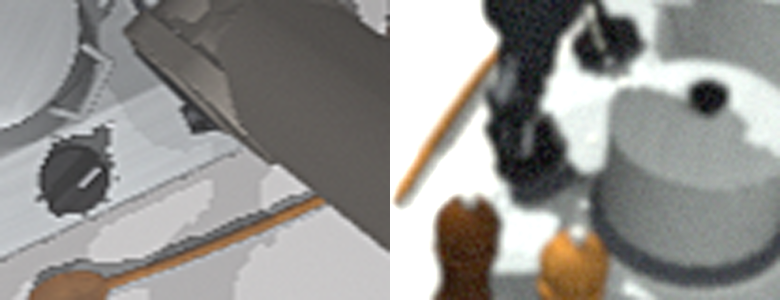

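The jaws now read 15 mm, so they lie flat on the blade, and the heading is 24.5°, so the knob is at off within about a degree. Left knob unchanged. Now I push it home along the shaft.

```bash
python3 -m crank '0.0013 0 0.0028 0 0.012;0.0013 0 0.0028 0 0.012;0.0013 0 0.0028 0 0.012;0.0013 0 0.0028 0 0.012;0.0013 0 0.0028 0 0.012;0.0004 0 0.001 0 0.012;0 0 0 0 0.012;0 0 0 0 0.012' 60
python3 - <<'E'
from h import *
st()
p=np.array(status.read_state()["eef_pos"])-[.5439,.2163,.0436]; print("moved along -n",-p@n*1e3,"perp up",p@up*1e3)
E
```

```text
time: 11.3
eef_pos: [0.5491, 0.2192, 0.032]
tool_rot: [0.001, 0.978, 0.21, -0.001]
contact_force: [-33.1, -17.7, 75.1]
gripper_width: 0.174
t 11.3 p [0.5491 0.2192 0.032 ] head 24.3 z [-0.001 -0.003 -1.   ] F [-33.1 -17.7  75.1] tq [-3.62  7.01 -0.09] w 14.9 q [-0.06  0.55 -0.55  1.9   0.4   0.8  -1.98]
moved along -n 13.071368328108438 perp up 0.4803590216110216
```

A push force of 84 N after 13.1 mm means it is against the home stop. I ease off the load, open, and go straight up.

```bash
python3 -m crank '-0.0004 0 -0.0009 0 0.012;-0.0004 0 -0.0009 0 0.012;-0.0003 0 -0.0006 0 0.03;0 0 0 0 0.045;0 0 0 0 0.045;0 0 0 0 0.045;0 0 0 0 0.045;0 0 0 0 0.045'; python3 -c "
from h import *
st()"; python3 -m crank '0 0 -0.005 0 0.045;0 0 -0.01 0 0.045;0 0 -0.02 0 0.045;0 0 -0.03 0 0.045;0 0 -0.04 0 0.045;0 0 -0.04 0 0.045;0 0 -0.04 0 0.045;0 0 -0.04 0 0.045'; python3 -c "
from h import *
st()"
```

```text
time: 12.1
eef_pos: [0.5494, 0.2188, 0.0311]
tool_rot: [-0.0, 0.978, 0.21, -0.0]
contact_force: [0.3, -0.8, 0.1]
gripper_width: 0.526
t 12.1 p [0.5494 0.2188 0.0311] head 24.3 z [-0.  0. -1.] F [ 0.3 -0.8  0.1] tq [-0.08 -0.02 -0.  ] w 44.9 q [-0.06  0.55 -0.55  1.9   0.4   0.8  -1.97]
time: 12.9
eef_pos: [0.5491, 0.2189, 0.259]
tool_rot: [-0.0, 0.978, 0.211, 0.0]
contact_force: [0.9, 0.0, 0.7]
gripper_width: 0.525
t 12.9 p [0.5491 0.2189 0.259 ] head 24.3 z [ 0.001  0.    -1.   ] F [0.9 0.  0.7] tq [ 0.01 -0.02 -0.01] w 44.8 q [ 0.04  0.31 -0.65  1.7   0.2   1.2  -1.81]
```

```bash
python3 -m crank '-0.016 0.036 0 0 0.045;-0.016 0.036 0 0 0.045;-0.016 0.036 0 0 0.045;-0.016 0.036 0 0 0.045;-0.016 0.036 0 0 0.045;-0.016 0.036 0 0 0.045;-0.016 0.036 0 0 0.045;-0.016 0.036 0 0 0.045'; python3 -m crank '-0.016 0.036 0 0 0.045;-0.016 0.036 0 0 0.045;-0.016 0.036 0 0 0.045;-0.016 0.036 0 0 0.045;-0.016 0.036 0 0 0.045;0 0 0 0 0.045;0 0 0 0 0.045;0 0 0 0 0.045'
python3 - <<'E'
from h import *
st()
from cell import camera
A=camera("top")[:,:,::-1]; B=camera("scene")[:,:,::-1]
a=cv2.resize(A[165:245,140:244],(400,308),interpolation=cv2.INTER_CUBIC)
b=cv2.resize(cv2.convertScaleAbs(B,alpha=1.6)[110:210,240:370],(400,308),interpolation=cv2.INTER_CUBIC)
c=cv2.resize(A,(400,300)); d=cv2.resize(B,(400,300))
cv2.imwrite("pics/f.png",cv2.resize(np.vstack([np.hstack([a,b]),np.hstack([c,d])]),(790,600)))
E
```

```text
time: 13.7
eef_pos: [0.5509, -0.0977, 0.2574]
tool_rot: [0.0, 0.978, 0.21, 0.001]
contact_force: [0.7, 0.6, 0.6]
gripper_width: 0.53
time: 14.5
eef_pos: [0.5525, -0.2921, 0.2568]
tool_rot: [-0.0, 0.978, 0.211, 0.0]
contact_force: [-0.4, -0.0, 0.3]
gripper_width: 0.526
t 14.5 p [ 0.5525 -0.2921  0.2568] head 24.4 z [ 0.001  0.    -1.   ] F [-0.4 -0.   0.3] tq [ 0.04  0.   -0.01] w 44.9 q [ 0.69  0.33 -0.39  1.64  0.13  1.2  -0.88]
```

View pics/f.png

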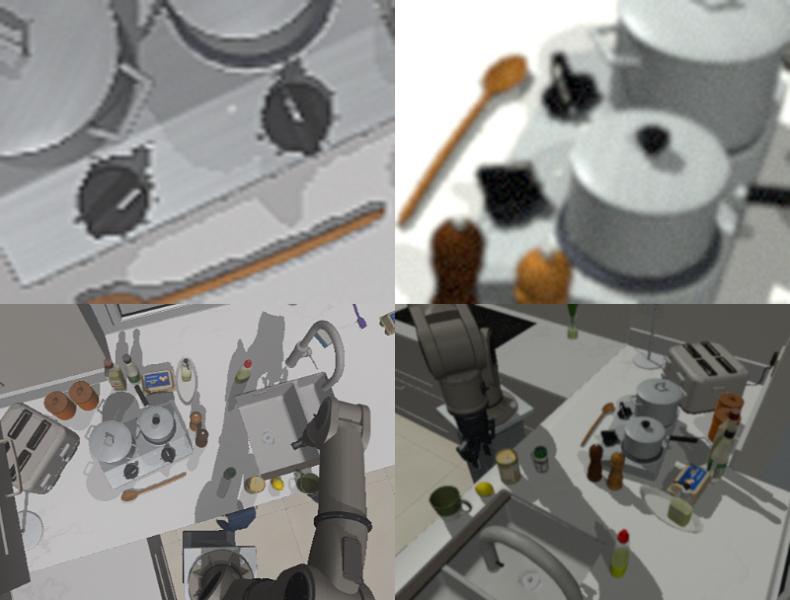

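The final picture shows the right knob's line at (293,105) pointing straight up the slope (off), with the left knob, pans and bystanders where they were. I'll do a quick numeric check of angle, seating and any shifts, then hand in.

Run:
```python
from h import *
from cell import camera
A=camera("top"); a0=cv2.resize(cv2.imread("pics/top0.png"),(512,384),interpolation=cv2.INTER_AREA)[:,:,::-1]
g=A.mean(2); K=np.array([.558,.2235,.045]); right=np.cross(up,n)
w=np.zeros_like(g,bool); w[189:201,212:224]=g[189:201,212:224]>85
v,u=np.nonzero(w); q=np.array([onplane("top",(x,y),K+.032*n)-K-.032*n for x,y in zip(u,v)])*1e3
x,y=q@up,q@right; vx,vy,_,_=cv2.fitLine(np.c_[x,y].astype(np.float32),cv2.DIST_L2,0,.01,.01).ravel()
print("line px",len(u),"angle deg",np.degrees(np.arctan(vy/vx)),"up range",x.min(),x.max())
for nm,img in(("start",a0),("now",A)):   # lowest dark rows and left edges of the skirt
    d=img.max(2)[180:215,205:232]<80; print(nm,"skirt bottom row",180+np.nonzero(d.sum(1)>3)[0].max(),"col range",205+np.nonzero(d.sum(0)>4)[0][[0,-1]])
D=np.abs(A.astype(int)-a0).max(2)>60; D[:, 230:]=0; print("other changes (left of col 230):",[tuple(map(int,s[:5])) for s in cv2.connectedComponentsWithStats(D.astype(np.uint8))[2][1:] if s[4]>6])
```

```text
line px 15 angle deg -5.1265035 up range 4.972251440851751 26.61758753729465
start skirt bottom row 204 col range [210 226]
now skirt bottom row 204 col range [210 226]
other changes (left of col 230): [(214, 181, 6, 4, 13), (221, 180, 4, 6, 17)]
```

```bash
python3 -c "
from cell import ticket
print(ticket.sign_off())"
```

```text
the job is handed in; nothing more can be done
None
```

The hot plate under the small saucepan is switched off, and the job was handed in at about 14.6 s of the 38 s allowed. The saucepan stands on the right plate, so I worked the right knob. I pulled it out about 14 mm along its shaft and turned it about 47° anticlockwise to off. I then pushed it home until it met a firm stop (about 84 N on the wrist), let go and moved the arm clear.

**Last checks:**
- **Pointer:** the white line measured about -5° from off in the top view. The jaw angle while gripping gave about 0°. Both are inside the 0.2 rad (about 11°) limit.
- **Pushed home:** the knob's skirt is back on the same pixels as at the start, and the tool ended at the same height as when it first gripped.
- **Everything else:** the pixel comparison covered the left part of the top view. It showed no change to the left knob or the pans, only small changes around the right knob, probably its shadow. The mills, jar, tin and lemon were outside that comparison; in the last picture they looked unmoved. The wrist force is near zero, so the robot touches nothing.

**One disagreement:** in the scene camera the fingertips looked about 25–30 mm higher than the reported tool position. I went by the force readings and the pictures instead when lowering onto the knob.

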